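Hold a knife handle in the pressing jig

TASK

Fetch the knife handle (the dark wooden block with the round metal nose, not the plain block), lay it on the raised bed of the pressing jig and slide it in between the cheeks, nose first, so that the nose presses the sprung stop back until the pointer on the stop stands between the two ribs of its gauge; never ram the stop to the end of its travel. Keep pressing steadily there, touching only the handle: I will pin the ferrule while you hold, so finish with the handle still held and the pointer between the ribs. Leave the plain block, the finished knife and the jar of pins where they are.

Things in the scene. Friction and masses are not known exactly. Their poses are not given: they have to be found in the camera images.
- handle_mid (a point): Centre of the knife handle, a loose dark wooden block 120 mm long (its x axis), 34 mm wide (y), 36 mm high (z), about 0.1 to 0.2 kg, with a round brass nose (ferrule) 22 mm in diameter and 14 mm long on its +x end. The point is the centre of the wooden block, 18 mm above its underside; the axes are the handle's, z up. It lies on the bench.
- nose_tip (a point): Centre of the flat end of the handle's brass nose, 74 mm from handle_mid along the handle's +x axis.
- handle: The same knife handle; origin at the centre of its underside, below handle_mid.
- jig: The pressing jig, fixed to the bench, on the left. Base plate 245 x 110 x 10 mm with a raised bed: a bar 26 mm wide, top 35 mm above the bench, from x = -110 to +45 mm at y = 0. The wider handle lies on it lengthwise; fingers have room beside the bar down to 12 mm above the bench. Origin on the bench under the bar; x axis along the bar towards the sprung stop (the way to press), z up.
- touch_point (a point): Fixed point of the jig (x = -14, z = 53 mm in its axes): where handle_mid is when the handle lies on the bed, lined up with it, and its nose just touches the free stop.
- cheeks (a point): Fixed point of the jig at x = 20 mm, z = 50 mm: middle of the entrance between its two upright cheeks, at their top. They stand beside the bed from x = 20 to 50 mm, 42 mm apart inside, tops 50 mm above the bench; a flared mouth about 52 mm wide leads in from x = 7 mm.
- stop: The sprung stop plate of the jig, upright steel, 40 mm wide, 10 mm thick, from 36 to 72 mm above the bench; same axes as the jig. It slides along the jig's x axis, its face (looking to -x) being at x = 60 mm of the jig when free.
- stop_face (a point): Centre of the stop plate's face, 53 mm above the bench, where the nose presses; moves with the stop.
- gauge (a joint): How far the sprung stop has been pushed back, m: 0 free, 0.030 end of travel. The spring takes 700 N/m with no preload (0.7 N per mm). The thin brass pointer on the stop reaches to the jig's +y side over a ledge with two upright ribs, and stands between them from 0.008 to 0.018 (about 6 to 13 N).
- blank: The plain block, loose, same dark wood, 120 x 34 x 36 mm, without a nose; not to be used. Origin at the centre of its underside.
- knife: A finished knife, loose, lying flat, about 220 mm long along its x axis, 30 mm wide, 19 mm high; to be left alone. Origin near the junction of handle and blade, on the bench.
- jar: A small closed glass jar with a metal lid (the jar of pins), loose, 48 mm in diameter, 55 mm high; to be left alone. Origin at the centre of its underside.
Mind the look-alikes: they are no part of the job. What is shaped like the handle but blue or green is not meant.

How it is judged:
By the outcome, as a careful person would: the job done as asked, in the order asked, and still so for the second after the job is handed in, while the arm keeps its last pose, push and grip.
It also fails if it takes over 40 s, if anything falls off the work surface, if the arm or the gripper's body presses on something with over 40 N, if the wrist force passes 120 N, or if a joint passes its speed limit or range.

ROBOT

A 6-joint arm with a two-finger parallel gripper is mounted at the origin on the work surface. World frame = base frame: x ahead of the robot, y to its left, z up, the work surface at z = 0. Lengths are in m, angles in rad, forces in N, time in s.
With the tool pointing down it reaches from about 0.425 to 0.95 m from the base axis. Payload 3.5 kg.
Tool frame: the origin (TCP) lies on the centre line of the jaws, within the pads' length; the fingertips stand 25 mm ahead of it and the grasp point (between the pads) lies 6 mm ahead of it (ctrl.finger_overhang is the distance from the TCP to the fingertips, in m); z points along the fingers, y is the line along which they close (so a half turn about z gives the same grasp; the last joint's range is limited). The gripper opens to 85 mm and grips with 20 to 120 N. Pads are 22 mm wide; open, the fingers measure 114 mm over their backs; the gripper's body (76 mm by 85 mm) begins 54 mm behind the grasp point. The pads swing forward as they close: fully open they stand 13 mm farther back than shut.
Start: joints at [-1.442, 0.286, 1.577, -0, 1.279, -0.15], TCP at [0.186, -0.649, 0.256] pointing down, gripper open.
Joint ranges: [-2.77, 2.77], [-0.9, 2.22], [0.21, 2.48], [-1.53, 4.67], [0.24, 2.81], [-2.84, 2.84]. Speed limits (rad/s): [2.79, 2.79, 3.14, 3.14, 3.14, 3.14].

INTERFACE

Orientations are given as a unit quaternion [x, y, z, w].
In Python, from plant import get_state, imaging, job, ctrl gives the robot as it stands.
- The arm moves only by the tool jog_arm, never from a script. Its argument "increments" is a list of rows, each an object of numbers: "dx", "dy", "dz": the shift along the world's x, y, z each as a share of 12 cm, from -1 to 1; "ax", "ay", "az": the turn, a rotation vector about the world's x, y, z each as a share of pi/2 rad, from -1 to 1; "gripper": the gripper command: -1 is shut, 1 is fully open, values between are in proportion. A call has 1 to 10 rows; each row is the pose to reach, as a shift and turn from the pose commanded when the call began; what a row does not reach only later rows make up. A row lasts 1/10 s, in which the tool goes at most 50 mm and 8.59 degrees, less where a joint would pass 70% of its speed; a pose out of reach is approached as far as the arm can. A call with a number of a shift or a turn outside -1 to 1 is refused whole. A call with a gripper value outside its range is refused whole. The fingers move at their own pace and stop on an object; "force" is the grip in N (left out, the last holds). Time passes only in rows, so rows that repeat a pose let the fingers close. It gives the time, the measured TCP pose, the force, the opening and the grip force at its end, in the units of the state.
- get_state(): the state, without advancing time (a new reading comes with each control period).
- imaging.read_camera(name): name is "scene" or "top" or "wrist"; returns a dict with "frame" (420x560x3 uint8, blue, green, red), "depth" (420x560 float32, m along the optical axis (not along the pixel's ray), 0 where there is no reading), "camera_matrix" (3x3 intrinsics, pixels), "extrinsics" (4x4, takes a point from camera to world coordinates); the wrist camera has in their place "mount" (4x4, takes a point from camera to tool coordinates, whose origin is the TCP and whose axes are the flange's). Camera axes: x right, y up, looking along -z (the intrinsics and any distortion apply to the point x, -y, -z); pixel columns grow to the right and rows downward; lengths in m; the calibration is good to about 2 mm. The wrist camera is an equidistant fisheye: a pixel r from the principal point sees the ray r / f radians off the axis. A picture is of the moment at which its call begins: read the wrist's pose just before it.
- job.sign_off(): hands the job in; it is judged then, once.
The state is a dict: "time": time; "qpos": joint angles; "dq": joint speeds; "joint_efforts": joint torques, N m; "eef_pos": TCP position; "tcp_rot": TCP orientation; "contact_force": force on the tool from outside, world axes, zero at the start; "wrist_torque": the same for the moment, N m; "opening": opening from 0.0 (shut) to 1.0 (fully open); "finger_force": force on a finger pad.
Only numpy, scipy, OpenCV 4.12 (cv2) and the standard library are available. Lean on these libraries where they do the work, as an engineer would, in place of code of your own. Each camera call takes 0.05 s, during which the arm holds its last target. There are 200 camera calls.

## Working session

There is one attempt and no reset: what is moved stays moved. The work goes in short steps, Python scripts to look and compute and a tool call to move; the robot and the scene stay as the last step left them, time stands still between calls to the robot, and variables do not carry over. Pictures are saved under pics/ and viewed, at most 10 in all, crops included, and the job is handed in when it is done.

Besides the shell and the picture viewer there is one more tool, called after "Call:" by a JSON object that holds its "name" and its "arguments", one argument or row to a line. jog_arm: Moves the arm, as the interface text tells. Shift numbers are shares of 12 cm and turn numbers shares of pi/2 rad, none past 1 either way. Its arguments: {"type":"object","properties":{"increments":{"type":"array"},"force":{"type":"number"}},"required":["increments"]}

```bash
ls; mkdir -p pics; python3 - <<'E'
from plant import get_state, imaging, job, ctrl
import cv2, numpy as np
s=get_state(); print(s['time'],s['eef_pos'],s['tcp_rot'],s['opening'])
for n in ['scene','top']:
    r=imaging.read_camera(n); cv2.imwrite(f'pics/{n}0.png',r['frame']); np.savez(f'{n}0.npz',**r)
    print(n,r['camera_matrix'].tolist(),np.round(r['extrinsics'],3).tolist())
E
```

```text
pics
0.0 [ 0.18574461 -0.64832925  0.25492994] [ 9.90296036e-01  1.38969038e-01  7.16371343e-06 -1.16913361e-03] 1.0005622940496974
scene [[448.86762322318486, 0.0, 279.4000390267554], [0.0, 448.86762322318486, 217.1312809737585], [0.0, 0.0, 1.0]] [[0.856, -0.428, 0.289, 0.826], [0.516, 0.693, -0.504, -0.665], [0.016, 0.58, 0.814, 1.081], [0.0, 0.0, 0.0, 1.0]]
top [[510.895687972382, 0.0, 282.29669965574095], [0.0, 510.895687972382, 214.69119625815438], [0.0, 0.0, 1.0]] [[-0.011, 0.998, -0.063, 0.374], [-1.0, -0.011, -0.0, -0.04], [-0.001, 0.063, 0.998, 1.139], [0.0, 0.0, 0.0, 1.0]]
```

View pics/top0.png

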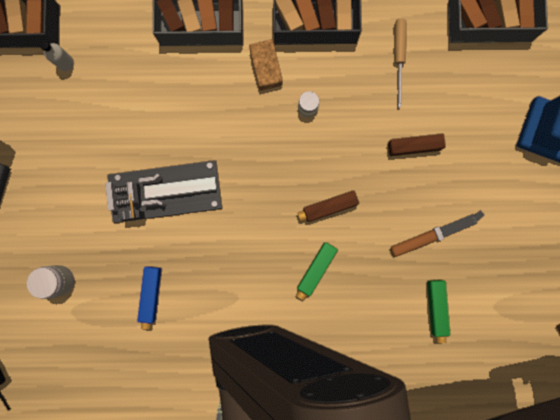

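View pics/scene0.png

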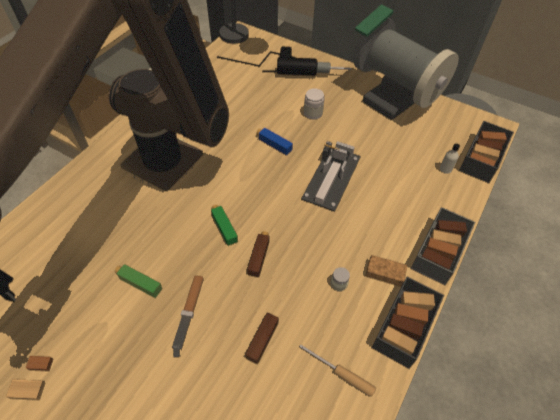

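In the top view the jig sits at about (165,190), with its stop towards image-left (world +y). There are two dark blocks: one at (330,207) with a brass nose at (302,216), and one at (417,145) with no nose. The first fits the description. The blue and green ones are decoys. I'll confirm with an enlarged crop and measure.

```bash
cat > h.py <<'E'
import cv2, numpy as np
def to_plane(uv,z,K,E):
    uv=np.atleast_2d(np.float64(uv)); d=np.c_[(uv[:,0]-K[0,2])/K[0,0],-(uv[:,1]-K[1,2])/K[1,1],-np.ones(len(uv))]@E[:3,:3].T
    o=E[:3,3]; return o+d*((z-o[2])/d[:,2])[:,None]
def rect(mask):
    n,l,st,_=cv2.connectedComponentsWithStats(mask.astype(np.uint8)); k=1+np.argmax(st[1:,4])
    return l==k
def wrect(P):
    r=cv2.minAreaRect(np.float32(P[:,:2]*1000)); return r
E
python3 - <<'E'
from h import *
d=np.load('top0.npz'); f=d['frame']; K,E=d['camera_matrix'],d['extrinsics']
hsv=cv2.cvtColor(f,cv2.COLOR_BGR2HSV)
print('px hsv',hsv[207,332],hsv[200,345],hsv[216,302],hsv[188,180],hsv[185,330],hsv[145,417])
dep=d['depth']; 
for u,v in [(332,205),(180,188),(230,250),(417,143),(302,216)]:
    dd=dep[v,u]; p=np.array([(u-K[0,2])/K[0,0]*dd,-(v-K[1,2])/K[1,1]*dd,-dd,1]); print((u,v),np.round(E@p,4)[:3])
def crop(x0,y0,x1,y1): return cv2.resize(f[y0:y1,x0:x1],(400,400*(y1-y0)//(x1-x0)),interpolation=cv2.INTER_CUBIC)
a=crop(285,120,455,240);b=crop(95,140,235,239)
h=max(len(a),len(b)); a,b=[cv2.copyMakeBorder(i,0,h-len(i),0,0,0) for i in (a,b)]
cv2.imwrite('pics/crop0.png',np.hstack([a,b]))
E
```

```text
px hsv [ 10 170  90] [ 11 173  96] [ 18 171 207] [ 15  32 220] [ 18 123 179] [ 10 166  89]
(332, 205) [ 0.4637 -0.1479  0.0353]
(180, 188) [0.5044 0.1814 0.0353]
(230, 250) [ 0.3687  0.0775 -0.0038]
(417, 143) [ 0.5975 -0.3361  0.0341]
(302, 216) [ 0.4409 -0.0829  0.0294]
```

View pics/crop0.png

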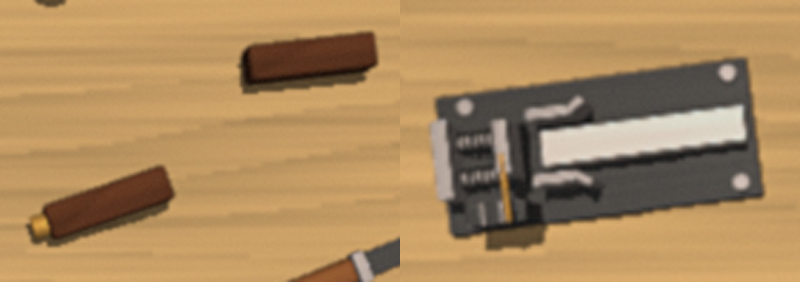

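The crop shows brass on the left end of the lower-left dark block (about (40,225) in the crop). The upper-right block has none, so the lower-left one is the handle. The jig is clear and empty, with its stop and pointer on the left. Next I'll measure the poses.

```bash
python3 - <<'E'
from h import *
d=np.load('top0.npz'); f=d['frame']; K,E=d['camera_matrix'],d['extrinsics']
hsv=cv2.cvtColor(f,cv2.COLOR_BGR2HSV); H,S,V=[hsv[...,i].astype(int) for i in range(3)]
def rep(name,m,box,z):
    x0,y0,x1,y1=box; mm=np.zeros(m.shape,bool); mm[y0:y1,x0:x1]=m[y0:y1,x0:x1]; mm=rect(mm)
    v,u=np.nonzero(mm); P=to_plane(np.c_[u,v],z,K,E); r=wrect(P); c=P[:,:2].mean(0)*1000
    w,vec=np.linalg.eigh(np.cov(P[:,:2].T)); a=vec[:,1]; a=a*np.sign(a[1])
    print(name,len(u),'rect',np.round(r,1) if 0 else r,'mean',c.round(1),'ang',np.degrees(np.arctan2(a[1],a[0])).round(1))
rep('handle top',(V>70)&(V<130)&(H<15)&(S>140),(285,180,370,235),.036)
rep('nose',(V>140)&(H>13)&(H<24)&(S>150),(292,205,312,228),.025)
rep('bar',(V>180)&(S<60),(135,165,225,215),.035)
rep('plate',(V<120)&(S<110),(95,140,235,239),.010)
rep('stop',(V>150)&(S<70),(127,175,138,203),.072)
E
```

```text
handle top 750 rect ((463.0492248535156, -144.92288208007812), (30.86588478088379, 117.35701751708984), 17.790145874023438) mean [ 463.3 -145.4] ang 108.3
nose 46 rect ((443.3588562011719, -81.96114349365234), (15.901646614074707, 13.146697998046875), 17.79775047302246) mean [443.4 -82. ] ang 30.4
bar 797 rect ((506.56982421875, 182.35040283203125), (24.57978057861328, 153.55894470214844), 6.988765716552734) mean [506.6 182.3] ang 97.0
plate 3948 rect ((500.5130310058594, 221.64154052734375), (109.39590454101562, 243.89529418945312), 6.966675758361816) mean [498.9 223.3] ang 96.6
stop 55 rect ((496.02001953125, 278.9867858886719), (35.98558807373047, 8.39620590209961), 0.44993162155151367) mean [499.8 278.9] ang 9.6
```

Call:
{"name": "jog_arm", "arguments": {
  "increments": [
    {"dx": 0.6, "dy": 1.0, "az": 0.256, "gripper": 1},
    {"dx": 0.6, "dy": 1.0, "az": 0.256, "gripper": 1},
    {"dx": 0.6, "dy": 1.0, "az": 0.256, "gripper": 1}
  ],
  "force": 60
}}

```text
$.increments[0]: bad value
```

Call:
{"name": "jog_arm", "arguments": {
  "increments": [
    {"dx": 0.6, "dy": 1.0, "az": 0.256, "gripper": 1},
    {"dx": 0.6, "dy": 1.0, "az": 0.256, "gripper": 1},
    {"dx": 0.6, "dy": 1.0, "az": 0.256, "gripper": 1}
  ]
}}

```text
$.increments[0]: bad value
```

Call:
{"name": "jog_arm", "arguments": {
  "increments": [
    {"dx": 0.6, "dy": 1.0, "az": 0.256, "gripper": 1},
    {"dx": 0.6, "dy": 1.0, "az": 0.256, "gripper": 1},
    {"dx": 0.6, "dy": 1.0, "az": 0.256, "gripper": 1}
  ]
}}

```text
$.increments[0]: bad value
```

Call:
{"name": "jog_arm", "arguments": {
  "increments": [
    {"dx": 0.6, "dy": 1.0, "dz": -0.4, "az": 0.256, "gripper": 1},
    {"dx": 0.6, "dy": 1.0, "dz": -0.8, "az": 0.256, "gripper": 1},
    {"dx": 0.6, "dy": 1.0, "dz": -0.8, "az": 0.256, "gripper": 1},
    {"dx": 0.6, "dy": 1.0, "dz": -0.8, "az": 0.256, "gripper": 1},
    {"dx": 0.6, "dy": 1.0, "dz": -0.8, "az": 0.256, "gripper": 1}
  ]
}}

```text
$.increments[0]: bad value
```

Call:
{"name": "jog_arm", "arguments": {
  "increments": [
    {"dx": 0.6, "dy": 1.0, "dz": 0, "ax": 0, "ay": 0, "az": 0.256, "gripper": 1},
    {"dx": 0.6, "dy": 1.0, "dz": 0, "ax": 0, "ay": 0, "az": 0.256, "gripper": 1},
    {"dx": 0.6, "dy": 1.0, "dz": 0, "ax": 0, "ay": 0, "az": 0.256, "gripper": 1}
  ],
  "force": 60
}}

```text
time: 0.4
eef_pos: [0.2585, -0.5267, 0.2553]
tcp_rot: [0.942, 0.336, 0.0, -0.001]
contact_force: [0.5, 0.4, 0.7]
opening: 1.001
finger_force: 0.0
```

All fields are required. I'll carry on with them filled in.

Call:
{"name": "jog_arm", "arguments": {
  "increments": [
    {"dx": 0.6, "dy": 1.0, "dz": 0, "ax": 0, "ay": 0, "az": 0.256, "gripper": 1},
    {"dx": 0.6, "dy": 1.0, "dz": 0, "ax": 0, "ay": 0, "az": 0.256, "gripper": 1},
    {"dx": 0.6, "dy": 1.0, "dz": 0, "ax": 0, "ay": 0, "az": 0.256, "gripper": 1}
  ]
}}

```text
time: 0.7
eef_pos: [0.3305, -0.4063, 0.2557]
tcp_rot: [0.855, 0.518, 0.0, -0.001]
contact_force: [0.6, -0.1, -0.1]
opening: 1.002
finger_force: 0.0
```

Call:
{"name": "jog_arm", "arguments": {
  "increments": [
    {"dx": 0.6, "dy": 1.0, "dz": 0, "ax": 0, "ay": 0, "az": 0.256, "gripper": 1},
    {"dx": 0.6, "dy": 1.0, "dz": 0, "ax": 0, "ay": 0, "az": 0.256, "gripper": 1},
    {"dx": 0.6, "dy": 1.0, "dz": 0, "ax": 0, "ay": 0, "az": 0.256, "gripper": 1}
  ]
}}

```text
time: 1.0
eef_pos: [0.4024, -0.2864, 0.2559]
tcp_rot: [0.735, 0.678, 0.0, -0.0]
contact_force: [0.6, -0.7, -0.0]
opening: 1.003
finger_force: 0.0
```

Call:
{"name": "jog_arm", "arguments": {
  "increments": [
    {"dx": 0.6, "dy": 1.0, "dz": -0.4, "ax": 0, "ay": 0, "az": 0.256, "gripper": 1},
    {"dx": 0.6, "dy": 1.0, "dz": -0.8, "ax": 0, "ay": 0, "az": 0.256, "gripper": 1},
    {"dx": 0.6, "dy": 1.0, "dz": -0.8, "ax": 0, "ay": 0, "az": 0.256, "gripper": 1},
    {"dx": 0.6, "dy": 1.0, "dz": -0.8, "ax": 0, "ay": 0, "az": 0.256, "gripper": 1},
    {"dx": 0.6, "dy": 1.0, "dz": -0.8, "ax": 0, "ay": 0, "az": 0.256, "gripper": 1}
  ]
}}

```text
time: 1.5
eef_pos: [0.4724, -0.1659, 0.1568]
tcp_rot: [0.585, 0.811, -0.0, -0.004]
contact_force: [1.2, -0.4, 0.2]
opening: 1.0
finger_force: 0.0
```

```bash
python3 - <<'E'
from plant import get_state, imaging
import cv2,numpy as np
s=get_state(); r=imaging.read_camera('wrist'); cv2.imwrite('pics/w1.png',r['frame'])
print(s['time'],s['eef_pos'],s['tcp_rot'],s['qpos']); print(r['camera_matrix'].tolist(),r['mount'].round(4).tolist())
np.savez('w1.npz',p=s['eef_pos'],q=s['tcp_rot'],**r)
E
```

```text
1.5 [ 0.47240369 -0.16585281  0.15681636] [ 5.85396717e-01  8.10738772e-01 -2.00900261e-04 -3.64509944e-03] [-5.40657011e-01  1.20133326e-02  2.07840634e+00  2.48397506e-04
  1.05847106e+00 -8.60827683e-01]
[[325.19226210127806, 0.0, 276.13816670296814], [0.0, 325.19226210127806, 208.30047124981178], [0.0, 0.0, 1.0]] [[-0.0, 0.964, 0.266, 0.0673], [1.0, 0.0, -0.0001, 0.0003], [-0.0001, 0.266, -0.964, -0.1183], [0.0, 0.0, 0.0, 1.0]]
```

View pics/w1.png

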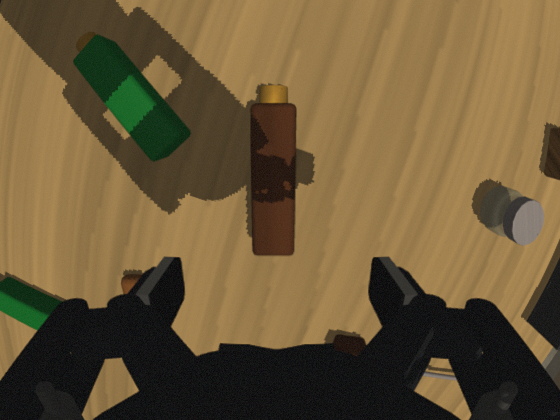

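The wrist view shows the handle upright between the open fingers, spanning rows 103–254 near column 273, with the brass nose at the top at (273,94). The jaws are centred near column 277. I'll compute the handle's offset in tool axes.

```bash
cat >> h.py <<'E'
from scipy.spatial.transform import Rotation as Ro
def wray(uv,z,K,M,p,q):
    uv=np.atleast_2d(np.float64(uv)); a=(uv-[K[0,2],K[1,2]])/K[0,0]; r=np.linalg.norm(a,axis=1)
    s=np.where(r>0,np.sin(r)/np.maximum(r,1e-9),1); d=np.c_[a[:,0]*s,-a[:,1]*s,-np.cos(r)]
    R=Ro.from_quat(q).as_matrix(); d=d@(R@M[:3,:3]).T; o=p+R@M[:3,3]
    return o+d*((z-o[2])/d[:,2])[:,None]
E
python3 - <<'E'
from h import *
d=np.load('w1.npz'); g=lambda uv,z:wray(uv,z,d['camera_matrix'],d['mount'],d['p'],d['q'])
rear=g([(253,253),(294,253)],.036); fr=g([(252,104),(296,104)],.036); nt=g((273,84),.022)
print(rear.round(4),fr.round(4),nt.round(4))
a=fr.mean(0)-rear.mean(0); print(np.linalg.norm(a),np.degrees(np.arctan2(a[1],a[0])),'mid',(fr.mean(0)+rear.mean(0))/2)
R=Ro.from_quat(d['q']).as_matrix(); print('tool x yaw',np.degrees(np.arctan2(R[1,0],R[0,0])), 'mid in tool',R.T@((fr.mean(0)+rear.mean(0))/2-d['p']),R[:,2])
E
```

```text
[[ 0.4656 -0.2051  0.036 ]
 [ 0.4967 -0.1947  0.036 ]] [[ 0.4302 -0.0951  0.036 ]
 [ 0.4605 -0.0851  0.036 ]] [[ 0.4393 -0.0748  0.022 ]]
0.11544739489449803 108.06193314439682 mid [ 0.46324984 -0.14498427  0.036     ]
tool x yaw 108.33665945372412 mid in tool [ 0.0220027  -0.00156825  0.12095165] [-0.00614566  0.0039419  -0.99997335]
```

Call:
{"name": "jog_arm", "arguments": {
  "increments": [
    {"dx": -0.02, "dy": -0.01, "dz": -0.4, "ax": 0, "ay": 0, "az": 0, "gripper": 1},
    {"dx": -0.02, "dy": -0.01, "dz": -0.75, "ax": 0, "ay": 0, "az": 0, "gripper": 1},
    {"dx": -0.02, "dy": -0.01, "dz": -1, "ax": 0, "ay": 0, "az": 0, "gripper": 1},
    {"dx": -0.02, "dy": -0.01, "dz": -1, "ax": 0, "ay": 0, "az": 0, "gripper": 1}
  ]
}}

```text
time: 1.95
eef_pos: [0.4686, -0.1699, 0.0373]
tcp_rot: [0.588, 0.809, -0.0, -0.004]
contact_force: [0.1, -0.1, 0.0]
opening: 1.002
finger_force: 0.0
```

```bash
python3 - <<'E'
from plant import get_state, ctrl
s=get_state(); print(s['time'],s['eef_pos'],s['contact_force'],s['opening'],ctrl.finger_overhang)
E
```

```text
1.95 [ 0.46856583 -0.1699192   0.0373179 ] [ 0.06767227 -0.08614965  0.03478142] 1.0021710145259288 0.025
```

Call:
{"name": "jog_arm", "arguments": {
  "increments": [
    {"dx": 0, "dy": 0, "dz": -0.05, "ax": 0, "ay": 0, "az": 0, "gripper": 1},
    {"dx": 0, "dy": 0, "dz": -0.05, "ax": 0, "ay": 0, "az": 0, "gripper": -1},
    {"dx": 0, "dy": 0, "dz": -0.05, "ax": 0, "ay": 0, "az": 0, "gripper": -1},
    {"dx": 0, "dy": 0, "dz": -0.05, "ax": 0, "ay": 0, "az": 0, "gripper": -1},
    {"dx": 0, "dy": 0, "dz": -0.05, "ax": 0, "ay": 0, "az": 0, "gripper": -1},
    {"dx": 0, "dy": 0, "dz": -0.05, "ax": 0, "ay": 0, "az": 0, "gripper": -1},
    {"dx": 0, "dy": 0, "dz": -0.05, "ax": 0, "ay": 0, "az": 0, "gripper": -1},
    {"dx": 0, "dy": 0, "dz": -0.05, "ax": 0, "ay": 0, "az": 0, "gripper": -1}
  ],
  "force": 60
}}

```text
time: 2.75
eef_pos: [0.4726, -0.1708, 0.0359]
tcp_rot: [0.587, 0.81, 0.0, 0.001]
contact_force: [-1.4, -0.3, 6.5]
opening: 0.386
finger_force: 62.2
```

Call:
{"name": "jog_arm", "arguments": {
  "increments": [
    {"dx": 0, "dy": 0, "dz": 0.15, "ax": 0, "ay": 0, "az": 0, "gripper": -1},
    {"dx": 0, "dy": 0, "dz": 0.4, "ax": 0, "ay": 0, "az": 0, "gripper": -1},
    {"dx": 0, "dy": 0, "dz": 0.7, "ax": 0, "ay": 0, "az": 0, "gripper": -1},
    {"dx": 0.04, "dy": 0.3, "dz": 0.7, "ax": 0, "ay": 0, "az": 0, "gripper": -1},
    {"dx": 0.08, "dy": 0.6, "dz": 0.7, "ax": 0, "ay": 0, "az": 0, "gripper": -1},
    {"dx": 0.12, "dy": 0.9, "dz": 0.7, "ax": 0, "ay": 0, "az": 0, "gripper": -1}
  ]
}}

```text
time: 3.35
eef_pos: [0.4855, -0.061, 0.1184]
tcp_rot: [0.587, 0.809, 0.0, 0.0]
contact_force: [-0.1, 1.0, -1.9]
opening: 0.385
finger_force: 61.3
```

Call:
{"name": "jog_arm", "arguments": {
  "increments": [
    {"dx": 0.04, "dy": 0.3, "dz": 0, "ax": 0, "ay": 0, "az": -0.04, "gripper": -1},
    {"dx": 0.08, "dy": 0.6, "dz": 0, "ax": 0, "ay": 0, "az": -0.08, "gripper": -1},
    {"dx": 0.12, "dy": 0.9, "dz": 0, "ax": 0, "ay": 0, "az": -0.123, "gripper": -1},
    {"dx": 0.12, "dy": 0.9, "dz": 0, "ax": 0, "ay": 0, "az": -0.123, "gripper": -1}
  ]
}}

```text
time: 3.75
eef_pos: [0.4995, 0.0494, 0.1178]
tcp_rot: [0.661, 0.751, 0.0, -0.001]
contact_force: [-1.0, -0.9, -0.9]
opening: 0.382
finger_force: 61.2
```

Call:
{"name": "jog_arm", "arguments": {
  "increments": [
    {"dx": 0.04, "dy": 0.3, "dz": 0, "ax": 0, "ay": 0, "az": 0, "gripper": -1},
    {"dx": 0.08, "dy": 0.5, "dz": 0, "ax": 0, "ay": 0, "az": 0, "gripper": -1},
    {"dx": 0.1, "dy": 0.69, "dz": 0, "ax": 0, "ay": 0, "az": 0, "gripper": -1},
    {"dx": 0.1, "dy": 0.69, "dz": 0, "ax": 0, "ay": 0, "az": 0, "gripper": -1},
    {"dx": 0.1, "dy": 0.69, "dz": 0, "ax": 0, "ay": 0, "az": 0, "gripper": -1}
  ]
}}

```text
time: 4.25
eef_pos: [0.5117, 0.1284, 0.1178]
tcp_rot: [0.662, 0.75, -0.001, -0.0]
contact_force: [0.5, 0.3, -1.1]
opening: 0.386
finger_force: 61.2
```

```bash
python3 - <<'E'
from plant import get_state, imaging
import cv2,numpy as np
s=get_state(); r=imaging.read_camera('wrist'); cv2.imwrite('pics/w2.png',r['frame'])
print(s['time'],s['eef_pos'],s['tcp_rot'],s['contact_force'])
np.savez('w2.npz',p=s['eef_pos'],q=s['tcp_rot'],**r)
E
```

```text
4.25 [0.51166768 0.1284068  0.11778386] [ 6.61749642e-01  7.49724571e-01 -6.48793806e-04 -2.43115169e-04] [ 0.45898398  0.26978346 -1.08884908]
```

View pics/w2.png

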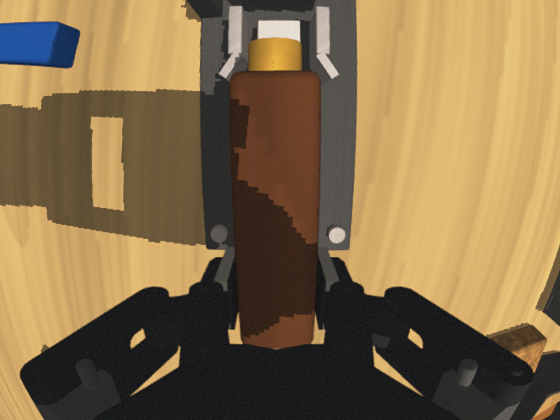

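The wrist view shows the handle held straight in the jaws above the bed. The front edge of the wood runs from (232,75) to (321,75), the nose is at (275,55), and the cheeks are at columns 236 and 323 around row 25. I'll check the lateral alignment.

```bash
python3 - <<'E'
from h import *
d=np.load('w2.npz'); f=d['frame']; 
o=np.array([.5026,.2146]); a=np.array([-.1219,.9925]); n=np.array([-.9925,-.1219])
g=lambda uv,z:wray(uv,z,d['camera_matrix'],d['mount'],d['p'],d['q'])
J=lambda P:np.c_[(P[:,:2]-o)@a,(P[:,:2]-o)@n].round(4)*1000
print('handle front',J(g([(232,76),(321,76)],.118)),'mid/rear sides',J(g([(234,180),(319,180),(238,260),(317,260)],.118)))
print('nose tip edges',J(g([(250,42),(301,42)],.104)))
print('cheek tops outer/inner',J(g([(229,30),(242,30),(316,30),(330,30)],.05)))
print('plate edge',J(g([(203,150),(353,150),(207,247),(350,247)],.01)),'bolts',J(g([(218,234),(337,235)],.011)))
E
```

```text
handle front [[ -2.7  17.3]
 [ -2.7 -14.7]] mid/rear sides [[-41.1  17. ]
 [-41.  -14.6]
 [-73.4  16.5]
 [-73.3 -15.1]]
nose tip edges [[13.4 12. ]
 [13.4 -8.5]]
cheek tops outer/inner [[ 34.6  28.5]
 [ 34.3  21. ]
 [ 34.5 -21.1]
 [ 34.9 -29.2]]
plate edge [[ -39.2   53.1]
 [ -38.9  -52.9]
 [-112.5   54. ]
 [-112.3  -55. ]] bolts [[-101.5   44.6]
 [-102.   -44. ]]
```

Jig centred at y≈0, handle about 1.2 mm off and 1° or less in yaw, nose tip at x≈14 mm. I'll correct that and lower it.

Call:
{"name": "jog_arm", "arguments": {
  "increments": [
    {"dx": 0.01, "dy": 0, "dz": -0.15, "ax": 0, "ay": 0, "az": 0, "gripper": -1},
    {"dx": 0.01, "dy": 0, "dz": -0.28, "ax": 0, "ay": 0, "az": 0, "gripper": -1},
    {"dx": 0.01, "dy": 0, "dz": -0.36, "ax": 0, "ay": 0, "az": 0, "gripper": -1},
    {"dx": 0.01, "dy": 0, "dz": -0.37, "ax": 0, "ay": 0, "az": 0, "gripper": -1},
    {"dx": 0.01, "dy": 0, "dz": -0.37, "ax": 0, "ay": 0, "az": 0, "gripper": -1}
  ]
}}

```text
time: 4.8
eef_pos: [0.5134, 0.1281, 0.0739]
tcp_rot: [0.662, 0.749, -0.0, -0.0]
contact_force: [0.7, -0.6, -0.5]
opening: 0.385
finger_force: 61.2
```

Call:
{"name": "jog_arm", "arguments": {
  "increments": [
    {"dx": 0, "dy": 0, "dz": -0.01, "ax": 0, "ay": 0, "az": 0, "gripper": -1},
    {"dx": 0, "dy": 0, "dz": -0.02, "ax": 0, "ay": 0, "az": 0, "gripper": -1},
    {"dx": 0, "dy": 0, "dz": -0.02, "ax": 0, "ay": 0, "az": 0, "gripper": -1}
  ]
}}

```text
time: 5.1
eef_pos: [0.5136, 0.1287, 0.0719]
tcp_rot: [0.662, 0.749, 0.0, 0.0]
contact_force: [-0.1, -0.3, -1.4]
opening: 0.384
finger_force: 61.2
```

Call:
{"name": "jog_arm", "arguments": {
  "increments": [
    {"dx": 0, "dy": 0, "dz": -0.01, "ax": 0, "ay": 0, "az": 0, "gripper": -1},
    {"dx": 0, "dy": 0, "dz": -0.015, "ax": 0, "ay": 0, "az": 0, "gripper": -1},
    {"dx": 0, "dy": 0, "dz": -0.015, "ax": 0, "ay": 0, "az": 0, "gripper": -1}
  ]
}}

```text
time: 5.4
eef_pos: [0.5138, 0.1288, 0.0709]
tcp_rot: [0.662, 0.749, 0.0, 0.0]
contact_force: [-2.5, 0.5, 6.1]
opening: 0.39
finger_force: 62.2
```

Contact came at the height I predicted, so the handle is on the bed. Sliding it in now, the first 40 mm.

Call:
{"name": "jog_arm", "arguments": {
  "increments": [
    {"dx": -0.01, "dy": 0.08, "dz": 0.005, "ax": 0, "ay": 0, "az": 0, "gripper": -1},
    {"dx": -0.02, "dy": 0.16, "dz": 0.005, "ax": 0, "ay": 0, "az": 0, "gripper": -1},
    {"dx": -0.03, "dy": 0.25, "dz": 0.005, "ax": 0, "ay": 0, "az": 0, "gripper": -1},
    {"dx": -0.04, "dy": 0.33, "dz": 0.005, "ax": 0, "ay": 0, "az": 0, "gripper": -1},
    {"dx": -0.04, "dy": 0.33, "dz": 0.005, "ax": 0, "ay": 0, "az": 0, "gripper": -1},
    {"dx": -0.04, "dy": 0.33, "dz": 0.005, "ax": 0, "ay": 0, "az": 0, "gripper": -1}
  ]
}}

```text
time: 6.0
eef_pos: [0.5089, 0.17, 0.071]
tcp_rot: [0.662, 0.749, 0.001, -0.0]
contact_force: [-0.2, 4.7, 4.9]
opening: 0.387
finger_force: 62.0
```

```bash
python3 - <<'E'
from plant import get_state, imaging
from h import *
s=get_state(); print(s['time'],s['eef_pos'],s['contact_force'])
r=imaging.read_camera('top'); np.savez('t3.npz',**r); w=imaging.read_camera('wrist'); np.savez('w3.npz',p=s['eef_pos'],q=s['tcp_rot'],**w)
a=cv2.resize(r['frame'][150:235,95:235],None,fx=4,fy=4,interpolation=cv2.INTER_CUBIC); b=w['frame'][:340,170:400]
cv2.imwrite('pics/c3.png',np.hstack([a,b]))
E
```

```text
6.0 [0.50893101 0.16999684 0.07098503] [-0.16886295  4.74369554  4.91471763]
```

View pics/c3.png

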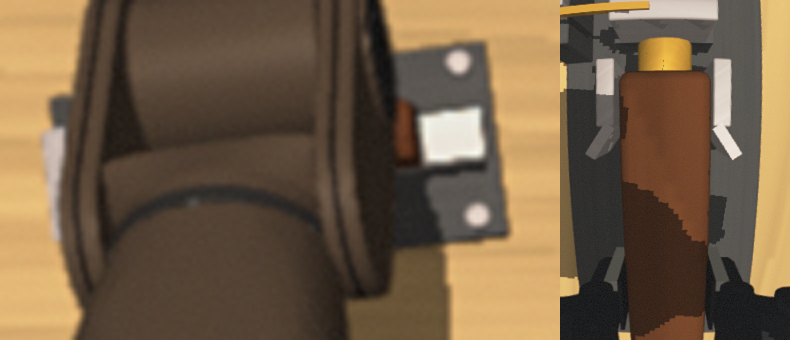

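The left half (top view) has the jig hidden under the arm. The right half (wrist view) shows the nose at crop (665,50) between the cheeks with some clearance, and the stop's top edge at row 10 still ahead of it. I'll advance in small steps and watch the force.

Call:
{"name": "jog_arm", "arguments": {
  "increments": [
    {"dx": -0.004, "dy": 0.033, "dz": 0, "ax": 0, "ay": 0, "az": 0, "gripper": -1},
    {"dx": -0.008, "dy": 0.066, "dz": 0, "ax": 0, "ay": 0, "az": 0, "gripper": -1},
    {"dx": -0.008, "dy": 0.066, "dz": 0, "ax": 0, "ay": 0, "az": 0, "gripper": -1},
    {"dx": -0.008, "dy": 0.066, "dz": 0, "ax": 0, "ay": 0, "az": 0, "gripper": -1}
  ]
}}

```text
time: 6.5
eef_pos: [0.5084, 0.1756, 0.0709]
tcp_rot: [0.662, 0.75, 0.0, 0.001]
contact_force: [0.6, -2.4, 5.7]
opening: 0.386
finger_force: 62.1
```

Call:
{"name": "jog_arm", "arguments": {
  "increments": [
    {"dx": -0.003, "dy": 0.025, "dz": 0, "ax": 0, "ay": 0, "az": 0, "gripper": -1},
    {"dx": -0.005, "dy": 0.042, "dz": 0, "ax": 0, "ay": 0, "az": 0, "gripper": -1},
    {"dx": -0.005, "dy": 0.042, "dz": 0, "ax": 0, "ay": 0, "az": 0, "gripper": -1}
  ]
}}

```text
time: 6.8
eef_pos: [0.5079, 0.1796, 0.0709]
tcp_rot: [0.662, 0.75, -0.001, 0.002]
contact_force: [0.8, -5.6, 5.0]
opening: 0.384
finger_force: 62.2
```

Call:
{"name": "jog_arm", "arguments": {
  "increments": [
    {"dx": -0.003, "dy": 0.025, "dz": 0, "ax": 0, "ay": 0, "az": 0, "gripper": -1},
    {"dx": -0.006, "dy": 0.05, "dz": 0, "ax": 0, "ay": 0, "az": 0, "gripper": -1},
    {"dx": -0.008, "dy": 0.066, "dz": 0, "ax": 0, "ay": 0, "az": 0, "gripper": -1},
    {"dx": -0.008, "dy": 0.066, "dz": 0, "ax": 0, "ay": 0, "az": 0, "gripper": -1},
    {"dx": -0.008, "dy": 0.066, "dz": 0, "ax": 0, "ay": 0, "az": 0, "gripper": -1}
  ]
}}

```text
time: 7.3
eef_pos: [0.5072, 0.1864, 0.0709]
tcp_rot: [0.662, 0.75, -0.002, 0.002]
contact_force: [0.5, -10.0, 6.2]
opening: 0.387
finger_force: 62.2
```

```bash
python3 - <<'E'
from plant import get_state, imaging
from h import *
s=get_state(); print(s['time'],s['eef_pos'],s['contact_force'])
w=imaging.read_camera('wrist'); np.savez('w4.npz',p=s['eef_pos'],q=s['tcp_rot'],**w); r=imaging.read_camera('scene'); np.savez('s4.npz',**r)
b=cv2.resize(w['frame'][0:120,140:400],None,fx=3,fy=3,interpolation=cv2.INTER_CUBIC)
a=cv2.resize(r['frame'][125:215,290:380],(240,240),interpolation=cv2.INTER_CUBIC); a=cv2.copyMakeBorder(a,0,0,0,540,0)
cv2.imwrite('pics/c4.png',np.vstack([b,a]))
E
```

```text
7.3 [0.50715015 0.18637613 0.07092029] [ 0.54192541 -9.96973854  6.24054624]
```

View pics/c4.png

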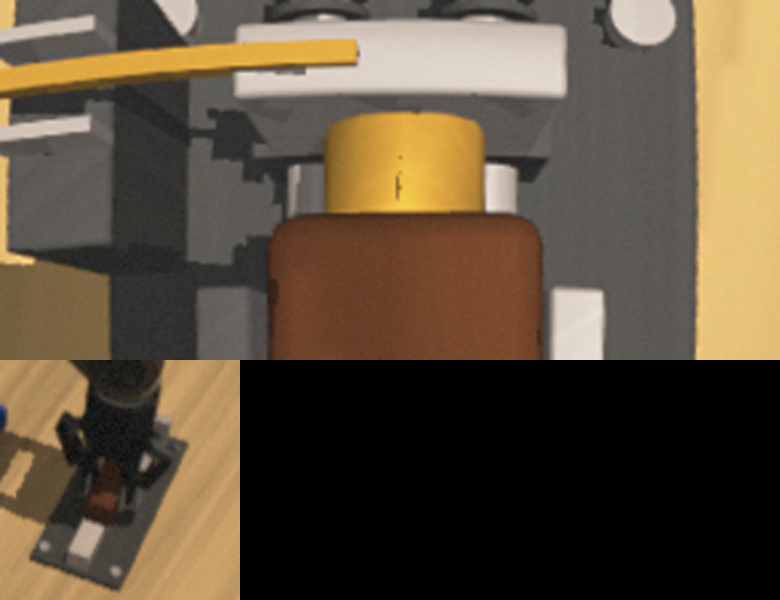

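The wrist view shows the nose against the stop plate. The stop's front top edge is at crop row 97 and its rear edge at row 22. The pointer at crop (60,75) lies between the two ribs, at about rows 30 and 130. I'll compute the travel.

```bash
python3 - <<'E'
from h import *
o=np.array([.5026,.2146]); a=np.array([-.1219,.9925]); n=np.array([-.9925,-.1219])
for f,L in [('w4.npz',[((273,32.3),.072,'front edge'),((273,7.8),.072,'rear'),((191,87-47),.05,'near rib tip@.05'),((295,0+98),.05,'nope'),((174,42.5),.06,'rib near'),((174,8),.06,'rib far'),((174,26),.07,'pointer')])]:
    d=np.load(f)
    for uv,z,t in L:
        P=wray(uv,z,d['camera_matrix'],d['mount'],d['p'],d['q'])[0]; q=P[:2]-o; print(t,uv,(q@a*1000).round(1),(q@n*1000).round(1))
    # cheek tops front/rear as reference (x=20..50,z=.05)
    for uv in [(332,96.5),(215,96.5)]:
        P=wray(uv,.05,d['camera_matrix'],d['mount'],d['p'],d['q'])[0]; q=P[:2]-o; print('cheek end',(q@a*1000).round(1),(q@n*1000).round(1))
E
```

```text
front edge (273, 32.3) 71.3 0.0
rear (273, 7.8) 81.0 0.1
near rib tip@.05 (191, 40) 75.4 35.5
nope (295, 98) 48.4 -9.1
rib near (174, 42.5) 72.4 40.1
rib far (174, 8) 87.9 40.6
pointer (174, 26) 76.5 37.1
cheek end 49.5 -24.8
cheek end 49.5 24.8
```

Travel reads about 11.5 mm from the stop's edges, and force minus friction gives about 11 mm. I'll nudge it to mid-window and let it settle.

Call:
{"name": "jog_arm", "arguments": {
  "increments": [
    {"dx": -0.001, "dy": 0.012, "dz": 0, "ax": 0, "ay": 0, "az": 0, "gripper": -1},
    {"dx": -0.001, "dy": 0.012, "dz": 0, "ax": 0, "ay": 0, "az": 0, "gripper": -1},
    {"dx": -0.001, "dy": 0.012, "dz": 0, "ax": 0, "ay": 0, "az": 0, "gripper": -1},
    {"dx": -0.001, "dy": 0.012, "dz": 0, "ax": 0, "ay": 0, "az": 0, "gripper": -1},
    {"dx": -0.001, "dy": 0.012, "dz": 0, "ax": 0, "ay": 0, "az": 0, "gripper": -1},
    {"dx": -0.001, "dy": 0.012, "dz": 0, "ax": 0, "ay": 0, "az": 0, "gripper": -1},
    {"dx": -0.001, "dy": 0.012, "dz": 0, "ax": 0, "ay": 0, "az": 0, "gripper": -1},
    {"dx": -0.001, "dy": 0.012, "dz": 0, "ax": 0, "ay": 0, "az": 0, "gripper": -1}
  ]
}}

```text
time: 8.2
eef_pos: [0.5071, 0.1874, 0.0709]
tcp_rot: [0.662, 0.75, -0.002, 0.003]
contact_force: [0.6, -11.3, 6.2]
opening: 0.39
finger_force: 62.2
```

```bash
python3 - <<'E'
from plant import get_state, imaging
from h import *
s=get_state(); print(s['time'],s['eef_pos'],s['contact_force'],s['finger_force'])
w=imaging.read_camera('wrist')
cv2.imwrite('pics/w5.png',w['frame'])
E
```

```text
8.2 [0.50705968 0.18740665 0.07093394] [  0.56669809 -11.30874448   6.23144805] 62.242441177368164
```

View pics/w5.png

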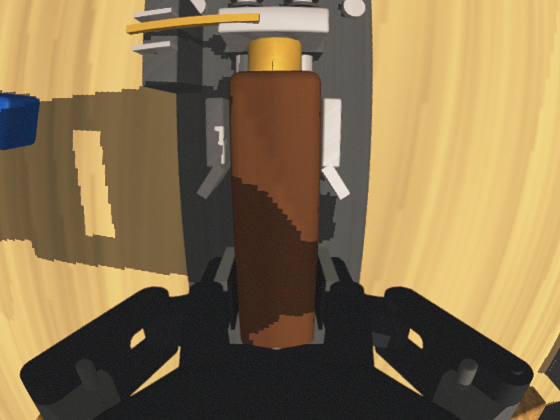

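The pointer at (150,27) stands midway between the ribs, at rows 13 and 45. The handle is straight between the cheeks and still gripped, with the fingers clear of the jig. The force is steady, so I'm handing in.

```bash
python3 -c "
from plant import job
print(job.sign_off())"
```

```text
the job is handed in; nothing more can be done
None
```

The job is handed in: the handle is held nose-first between the cheeks, pressing the stop back about 12 mm, with the pointer between the ribs; no result came back from the hand-in.

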